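# Put the hand float away under the rack's sprung clip

## Task

Put the green plastering float away on the sloping wooden tool rack: slide the bare front edge of its plate up the slope and under the sprung steel clip, so that the edge itself lifts the clip, until it meets the blue stop bar. Leave it lying flat, straight and centred on the board, held by the clip, and let go. Do not touch the clip with the gripper, and leave the other things on the counter where they are.

Things in the scene. Friction and masses are not known exactly. Their poses are not given: they have to be found in the camera images.
- float_grip (a point): Centre of the loose float's handle (0.22 kg). x towards the bare front edge, y across, z up out of the handle side. Green plate 150 (x) x 80 (y) x 6 mm; above it a dark wooden bar handle 75 (x) x 24 (y) x 26 (z) mm on two black posts, towards the rear: its centre is 102 mm behind the front edge, 42 mm above the plate's underside. 23 mm free between plate and bar. Starts flat on the counter, handle up.
- float_front (a point): Middle of the float's front edge, on the plate's underside; axes as for float_grip. The handle's centre is 102 mm back (-x) and 42 mm up (+z) from here.
- board: The rack's fixed wooden board, 250 (x) x 120 (y) x 12 mm, sloping up at 30 degrees. Origin: middle of its upper surface, 75 mm above the counter; x up the slope, y across, z square out of the surface. Lower end at x = -125 mm, 12 mm above the counter. The clip is at the upper end; below it the board is bare.
- clip_nose (a point): Point on the board under the clip's rounded nose, 45 mm up the slope from the board's origin, on its centre line. Clip: steel strip 70 mm wide (y); nose 1.5 mm off the board at rest. Its turned-up lip makes a mouth beginning 24 mm down the slope, 12 mm high. At rest all of it is within 25 mm of the board. A plate pushed up the slope lifts it; the spring presses with about 3.5 N.
- stop_face (a point): Middle of the lower face of the blue stop bar, at the board's surface, 85 mm up the slope from the board's origin (40 mm past the nose). The bar is 90 mm wide (y) and 10 mm high. The float's front edge ends here.
- clip (a joint): Clip angle, rad: 0 at rest, grows as the nose lifts (hinge 65 mm up the slope from the nose); about 0.07 with the float's plate under it.
Not all that is in view belongs to the job. Of the things shaped like the part that bears float_grip, the green one is meant.

How it is judged:
By the outcome, as a careful person would: the job done as asked, in the order asked, and still so for the second after the job is handed in, with the robot touching nothing.
It also fails if it takes over 43 s, if anything falls off the work surface, if the arm or the gripper's body presses on something with over 40 N, if the wrist force passes 120 N, or if a joint passes its speed limit or range.

## Robot

A 6-joint arm with a two-finger parallel gripper is mounted at the origin on the work surface. World frame = base frame: x ahead of the robot, y to its left, z up, the work surface at z = 0. Lengths are in m, angles in degrees, forces in N, time in s.
With the tool pointing down it reaches from about 0.3 to 0.75 m from the base axis. Payload 8.5 kg.
Tool frame: the origin (TCP) lies between the finger pads; the fingertips stand 14 mm ahead of it and the grasp point (between the pads) lies 5 mm behind it; x points along the fingers, z is the direction in which the jaws open and shut, and the axes are right-handed (so a half turn about x gives the same grasp; the last joint's range is limited). The gripper opens to 85 mm and grips with 20 to 120 N. Pads are 22 mm wide; open, the fingers measure 114 mm over their backs; the gripper's body (76 mm by 85 mm) begins 54 mm behind the grasp point. The pads swing forward as they close: fully open they stand 13 mm farther back than shut.
Start: joints at [54.929, 21.807, 74.336, -0, 83.858, -12.336], TCP at [0.213, 0.507, 0.245] pointing down, gripper open.
Joint ranges: [-178.18, 178.18], [-50.72, 133.34], [12.68, 142.11], [-81.47, 261.47], [9.98, 163.14], [-165.26, 165.26]. Speed limits (degrees/s): [136.94, 136.94, 180, 180, 180, 180].

## Interface

Orientations are given as a 3x3 rotation matrix whose columns are the frame's x, y, z axes.
In Python, from rig import env gives the robot as it stands.
- The arm moves only by the shell command python3 -m jog 'ROWS' [FORCE]. ROWS is JSON, a list of rows, each a list of 5 numbers: the opening, from -1 (shut) to 1 (fully open), so that 0 is half open, then the shift along the tool's x, y, z in m, then the turn about the tool's x in rad. In form: [[claw, dx, dy, dz, yaw], ...]. A call has 1 to 20 rows; each row is the pose to reach, as a shift and turn from the pose commanded when the call began, along the tool's axes at that moment; what a row does not reach only later rows make up. A row lasts 1/10 s, in which the tool goes at most 50 mm and 8.59 degrees, less where a joint would pass 70% of its speed; a pose out of reach is approached as far as the arm can. A call with a gripper value outside its range is refused whole. The fingers move at their own pace and stop on an object; FORCE is the grip in N (left out, the last holds). Time passes only in rows, so rows that repeat a pose let the fingers close. It gives the time, the measured TCP pose, the force and the opening at its end, in the units of the state.
- env.observe(): the state, without advancing time (a new reading comes with each control period).
- env.get_image(name): name is "scene" or "top" or "wrist"; returns the picture (420x560x3 uint8, red, green, blue); there is no depth.
- env.camera_model(name): a dict with "fx", "fy", "cx", "cy" (pixels), "origin" and "orientation" of the camera in the world. Camera axes: x right, y up, looking along -z (the intrinsics and any distortion apply to the point x, -y, -z); pixel columns grow to the right and rows downward; lengths in m; the calibration is good to about 2 mm. A picture is of the moment at which its call begins: read the wrist's pose just before it. camera_model takes no time and is no camera call; for the wrist camera it gives the pose at the moment of the call.
- env.close_job(): hands the job in, once; it reports no verdict.
The state is a dict: "time_s": time; "q": joint angles; "qvel": joint speeds; "joint_efforts": joint torques, N m; "position": TCP position; "tool_rot": TCP orientation; "ft_force": force on the tool from outside, world axes, zero at the start; "wrist_torque": the same for the moment, N m; "grip_width": finger opening in m.
Only numpy, scipy, OpenCV 4.12 (cv2) and the standard library are available. Lean on these libraries where they do the work, as an engineer would, in place of code of your own. Each camera call takes 0.05 s, during which the arm holds its last target.

## Working session

There is one attempt and no reset: what is moved stays moved. The work goes in short steps, Python scripts to look and compute and a shell command to move; the robot and the scene stay as the last step left them, time stands still between calls to the robot, and variables do not carry over. Pictures are saved under pics/ and viewed, and the job is handed in when it is done.

```bash
ls; mkdir -p pics; python3 - <<'E'
from rig import env
import cv2
for n in ["scene","top","wrist"]:
    m=env.camera_model(n); print(n,m)
    cv2.imwrite(f"pics/{n}0.png",env.get_image(n)[:,:,::-1])
s=env.observe(); print(s)
E
```

```text
pics
scene {'fx': 442.1479731751332, 'fy': 442.1479731751332, 'cx': 275.82136247224014, 'cy': 207.1758393151548, 'origin': array([1.15153118, 0.25212568, 0.69248804]), 'orientation': array([[-0.35433648, -0.61032906,  0.70848013],
       [ 0.93496004, -0.21730323,  0.28040868],
       [-0.01718655,  0.76175963,  0.64763175]])}
top {'fx': 508.4831042236211, 'fy': 508.4831042236211, 'cx': 281.0034228554721, 'cy': 212.093055875668, 'origin': array([ 0.38201698, -0.00626505,  1.15201671]), 'orientation': array([[-0.02335162,  0.99458207, -0.10129763],
       [-0.99957619, -0.02498964, -0.01493153],
       [-0.01738202,  0.10090602,  0.99474411]])}
wrist {'fx': 321.4368619194494, 'fy': 321.4368619194494, 'cx': 277.7515841634149, 'cy': 206.17487412038236, 'origin': array([0.13457354, 0.54001023, 0.37307049]), 'orientation': array([[ 3.86216853e-01, -8.71223440e-01, -3.02995478e-01],
       [ 9.22407959e-01,  3.64672889e-01,  1.27189785e-01],
       [-3.16486041e-04, -3.28608279e-01,  9.44466251e-01]])}
{'time_s': 0.15, 'q': array([ 5.49307556e+01,  2.18329346e+01,  7.43706830e+01,  1.88687694e-03,
        8.38590437e+01, -1.23352739e+01]), 'qvel': array([ 0.05990323, -0.09923891, -0.15297368, -0.04045313,  0.026287  ,
        0.04502029]), 'joint_efforts': array([ 1.36144230e-03, -4.48630357e+01, -2.31345731e+01, -2.16178805e-04,
        3.77464341e-03,  1.74656356e-05]), 'position': array([0.2124225 , 0.50710785, 0.24487011]), 'tool_rot': array([[-6.55171285e-04, -9.22307669e-01,  3.86455863e-01],
       [-8.76291162e-04,  3.86456327e-01,  9.22307291e-01],
       [-9.99999401e-01,  2.65621396e-04, -1.06140515e-03]]), 'ft_force': array([-0.9229471 , -0.40060455,  0.3344454 ]), 'wrist_torque': array([-0.00153974,  0.00286328,  0.02097386]), 'grip_width': 0.0854140824412492}
```

View pics/scene0.png

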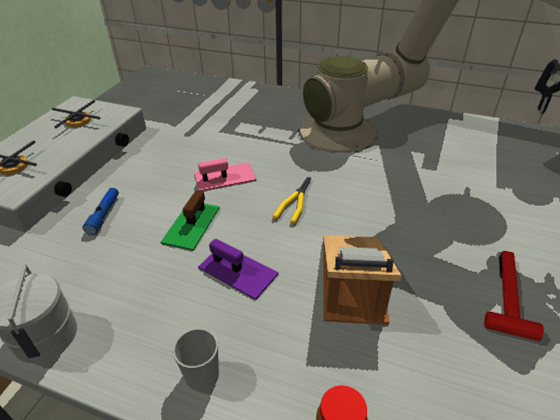

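View pics/top0.png

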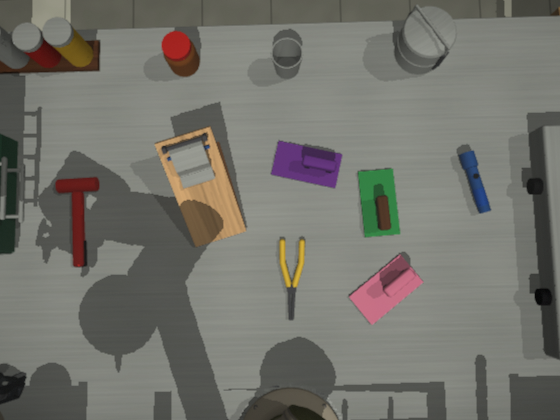

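View pics/wrist0.png

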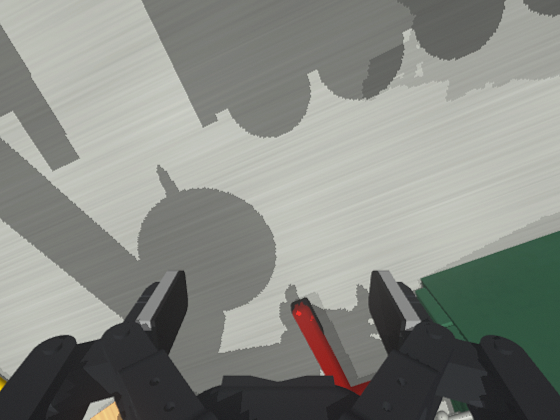

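The three float-shaped things in the top view are purple at (306,163), pink at (386,290) and green at (380,203). I choose green. The rack is at (200,185), with its clip at the upper end near (190,162). I'll check both in close crops.

```bash
cat > h.py <<'E'
import numpy as np,cv2
from rig import env
def ray(n,uv,m=None):
    m=m or env.camera_model(n)
    uv=np.atleast_2d(np.asarray(uv,float))
    d=np.c_[(uv[:,0]-m['cx'])/m['fx'],-(uv[:,1]-m['cy'])/m['fy'],-np.ones(len(uv))]
    return np.array(m['origin']),d@np.array(m['orientation']).T
def atz(n,uv,z,m=None):
    o,d=ray(n,uv,m); t=(z-o[2])/d[:,2]; return o+d*t[:,None]
def proj(n,P,m=None):
    m=m or env.camera_model(n)
    p=(np.atleast_2d(P)-m['origin'])@np.array(m['orientation'])
    return np.c_[m['cx']+m['fx']*p[:,0]/-p[:,2], m['cy']-m['fy']*p[:,1]/-p[:,2]]
E
python3 - <<'E'
import cv2
a=cv2.imread('pics/top0.png')
c1=cv2.resize(a[155:250,335:425],None,fx=4,fy=4,interpolation=cv2.INTER_CUBIC)
c2=cv2.resize(a[120:255,145:255],None,fx=4,fy=4,interpolation=cv2.INTER_CUBIC)
cv2.imwrite('pics/c1.png',c1);cv2.imwrite('pics/c2.png',c2)
E
```

```text
(no output)
```

View pics/c1.png

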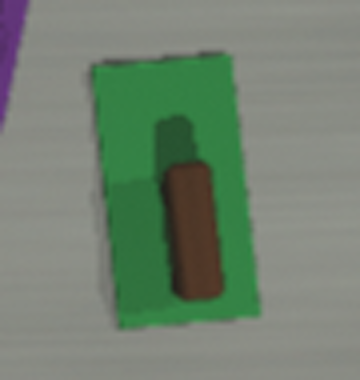

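View pics/c2.png

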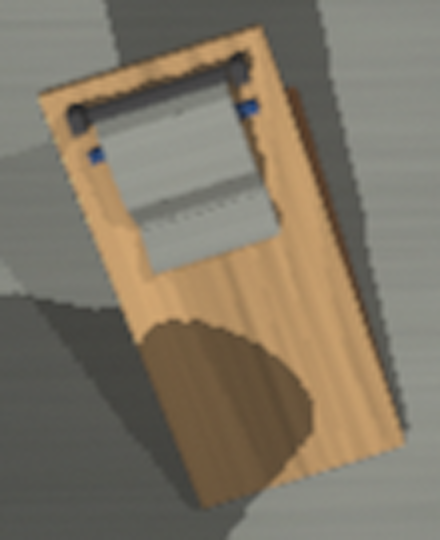

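Green shows dark handle at the rear (crop (195,230)) and bare front edge at the top (crop (162,60)), so it is the right one. The board crop shows four clear corners. Next I fit both poses.

```bash
cat > fit.py <<'E'
from h import *
from scipy.optimize import least_squares
f=lambda c,ox,oy:(np.array(c,float)+.5)/4-.5+[ox,oy]
pl=f([(94,65),(230,54),(259,316),(120,327)],335,155)
bd=f([(38,95),(262,26),(406,437),(203,508)],145,120)
m=env.camera_model('top')
# plate: TL front-left
def P(p,z=.006): 
    c,s=np.cos(p[2]),np.sin(p[2]); L=np.array([(.0,.04),(0,-.04),(-.15,-.04),(-.15,.04)])
    return np.c_[p[0]+c*L[:,0]-s*L[:,1],p[1]+s*L[:,0]+c*L[:,1],np.full(4,z)]
def B(p,loc=((.125,.06,0),(.125,-.06,0),(-.125,-.06,0),(-.125,.06,0))):
    c,s=np.cos(p[2]),np.sin(p[2]); L=np.array(loc,float); a=np.pi/6
    X=L[:,0]*np.cos(a)-L[:,2]*np.sin(a); Z=.075+L[:,0]*np.sin(a)+L[:,2]*np.cos(a)
    return np.c_[p[0]+c*X-s*L[:,1],p[1]+s*X+c*L[:,1],Z]
if __name__=="__main__":
    r=least_squares(lambda p:(proj('top',P(p),m)-pl).ravel(),[.4,-.2,0]); print('float front',r.x,np.degrees(r.x[2]),np.abs(r.fun).max())
    b=least_squares(lambda p:(proj('top',B(p),m)-bd).ravel(),[.4,.2,.3]); print('board',b.x,np.degrees(b.x[2]),np.abs(b.fun).max())
    h=r.x[:2]-.102*np.array([np.cos(r.x[2]),np.sin(r.x[2])]); print('grip',h)
    print('plate in world by corners',np.round(atz('top',pl,.006,m),4).tolist())
    im=cv2.imread('pics/scene0.png'); s=env.camera_model('scene')
    for Q,c in ((P(r.x),(0,0,255)),(P(r.x,0),(0,255,255)),(B(b.x),(255,0,0)),(B(b.x,[(.045,0,0),(.085,.045,.0),(.085,-.045,0)]),(255,255,0))):
        for u in proj('scene',Q,s): cv2.circle(im,tuple(int(round(v*16)) for v in u),8,c,-1,shift=4)
    cv2.imwrite('pics/ov.png',cv2.resize(im[160:340,140:420],None,fx=2.8,fy=2.8,interpolation=cv2.INTER_CUBIC))
    h3=np.array([*h,.055]); print(proj('top',h3,m), 'handle top centre px expected; seen', f([(195,232)],335,155))
E
python3 fit.py
```

```text
float front [ 0.59092044 -0.20575592  0.0598316 ] 3.4280980427640126 0.5615466894147403
board [0.54635882 0.17732889 0.28575672] 16.372653910412115 1.193371909675335
grip [ 0.48910296 -0.2118551 ]
plate in world by corners [[0.5887, -0.167, 0.006], [0.593, -0.2444, 0.006], [0.4434, -0.2539, 0.006], [0.4391, -0.1758, 0.006]]
[[383.74794459 211.65453134]] handle top centre px expected; seen [[383.375 212.625]]
```

View pics/ov.png

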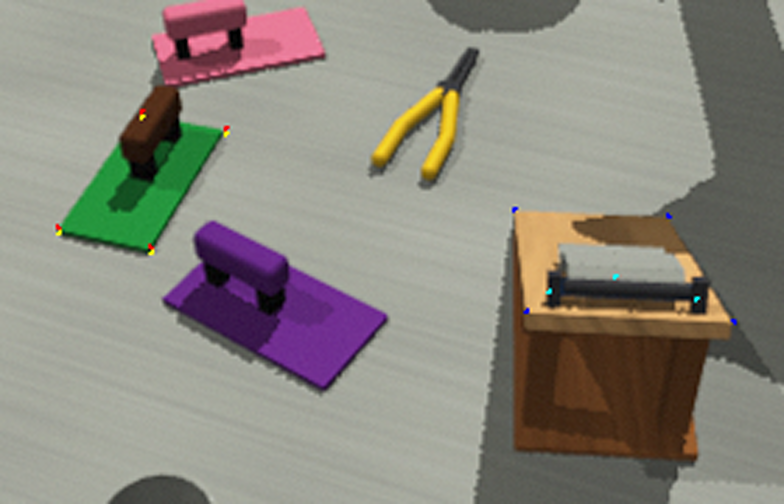

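Fit agrees in both cameras (plate corners within about 1 px; sizes consistent). Moving above the float.

```bash
cat > go.py <<'E'
import sys
from h import *
# usage: go.py x y z yawdeg_of_tool_z
s=env.observe(); R=s['tool_rot']; p=s['position']
t=np.array([float(v) for v in sys.argv[1:4]]); d=R.T@(t-p)
a=np.degrees(np.arctan2(R[1,2],R[0,2])); dy=-( (float(sys.argv[4])-a+180)%360-180)
print('t',round(s['time_s'],2),'pos',p.round(4),'ang',a.round(2),'shift',d.round(4),'yaw rad',np.radians(dy).round(4),'F',s['ft_force'].round(1),'w',round(s['grip_width'],4))
E
python3 go.py .4891 -.2119 .14 93.43
```

```text
t 0.15 pos [0.2124 0.5071 0.2449] ang 67.27 shift [ 0.1053 -0.5331 -0.5561] yaw rad -0.4567 F [-0.9 -0.4  0.3] w 0.0854
```

```bash
python3 -m jog '[[1,0,-0.533,-0.556,-0.457],[1,0,-0.533,-0.556,-0.457],[1,0,-0.533,-0.556,-0.457],[1,0,-0.533,-0.556,-0.457],[1,0,-0.533,-0.556,-0.457],[1,0,-0.533,-0.556,-0.457],[1,0,-0.533,-0.556,-0.457],[1,0,-0.533,-0.556,-0.457],[1,0,-0.533,-0.556,-0.457],[1,0,-0.533,-0.556,-0.457],[1,0,-0.533,-0.556,-0.457],[1,0,-0.533,-0.556,-0.457],[1,0,-0.533,-0.556,-0.457],[1,0,-0.533,-0.556,-0.457],[1,0,-0.533,-0.556,-0.457],[1,0.05,-0.533,-0.556,-0.457],[1,0.105,-0.533,-0.556,-0.457],[1,0.105,-0.533,-0.556,-0.457],[1,0.105,-0.533,-0.556,-0.457]]' 20; python3 go.py .4891 -.2119 .037 93.43
python3 - <<'E'
from h import *
cv2.imwrite('pics/w1.png',env.get_image('wrist')[:,:,::-1])
E
```

```text
time_s: 2.05
position: [0.4883, -0.2112, 0.1379]
tool_rot: [[-0.005, -0.998, -0.06], [0.003, -0.06, 0.998], [-1.0, 0.004, 0.004]]
ft_force: [0.5, 0.4, 0.3]
grip_width: 0.0852
t 2.05 pos [ 0.4883 -0.2112  0.1379] ang 93.41 shift [ 0.1009 -0.0012 -0.0011] yaw rad -0.0003 F [0.5 0.4 0.3] w 0.0852
```

View pics/w1.png

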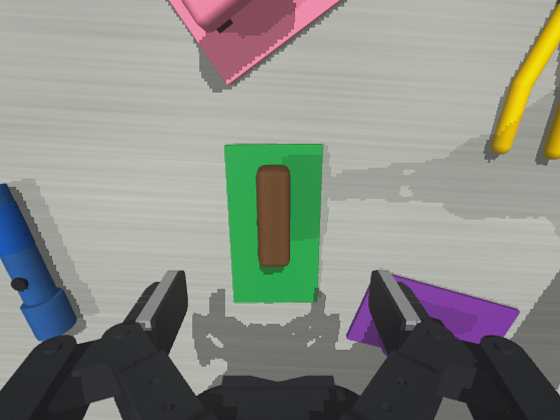

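```bash
python3 - <<'E'
from h import *
print(atz('top',[(342,153),(336,187),(272,174)],.006).round(3))
m=env.camera_model('wrist')
print(atz('wrist',[(225,145),(323,144),(318,302),(234,302)],.006,m).round(4))
print(atz('wrist',[(273.5,166),(273.5,266)],.055,m).round(4))
E
```

```text
[[ 0.631 -0.132  0.006]
 [ 0.553 -0.115  0.006]
 [ 0.587  0.029  0.006]]
[[ 0.4459 -0.2565  0.006 ]
 [ 0.4404 -0.1774  0.006 ]
 [ 0.591  -0.1661  0.006 ]
 [ 0.5957 -0.2469  0.006 ]]
[[ 0.4504 -0.2164  0.055 ]
 [ 0.5264 -0.2122  0.055 ]]
```

Purple's nearest corner is 60 mm further in x, clear of the fingers. Descend and grip.

```bash
python3 go.py .490 -.213 .037 93.6; python3 -m jog '[[1,0.05,-0.002,-0.0022,-0.003],[1,0.101,-0.002,-0.0022,-0.003],[1,0.101,-0.002,-0.0022,-0.003],[1,0.101,-0.002,-0.0022,-0.003],[1,0.101,-0.002,-0.0022,-0.003]]' 20; python3 go.py .490 -.213 .037 93.6
```

```text
t 2.1 pos [ 0.4891 -0.2115  0.1398] ang 93.44 shift [ 0.1028 -0.001  -0.0017] yaw rad -0.0028 F [0.9 0.8 0.3] w 0.0852
time_s: 2.6
position: [0.4928, -0.2144, 0.0424]
tool_rot: [[0.004, -0.998, -0.063], [-0.003, -0.063, 0.998], [-1.0, -0.004, -0.003]]
ft_force: [0.0, 0.9, 0.6]
grip_width: 0.0855
t 2.6 pos [ 0.4928 -0.2144  0.0424] ang 93.64 shift [0.0054 0.0027 0.0016] yaw rad 0.0007 F [0.  0.9 0.6] w 0.0855
```

```bash
python3 -m jog '[[1,0,0,0,0],[1,0,0,0,0]]'; python3 go.py .490 -.213 .037 93.6
```

```text
time_s: 2.8
position: [0.492, -0.214, 0.041]
tool_rot: [[0.002, -0.998, -0.063], [-0.002, -0.063, 0.998], [-1.0, -0.002, -0.002]]
ft_force: [-0.8, 0.3, -0.5]
grip_width: 0.0854
t 2.8 pos [ 0.492 -0.214  0.041] ang 93.63 shift [0.004  0.0019 0.0011] yaw rad 0.0005 F [-0.8  0.3 -0.5] w 0.0854
```

```bash
python3 -m jog '[[1,0.004,0.002,0.001,0],[1,0.004,0.002,0.001,0],[-1,0.004,0.002,0.001,0],[-1,0.004,0.002,0.001,0],[-1,0.004,0.002,0.001,0],[-1,0.004,0.002,0.001,0],[-1,0.004,0.002,0.001,0],[-1,0.004,0.002,0.001,0],[-1,0.004,0.002,0.001,0],[-1,0.004,0.002,0.001,0]]' 20; python3 go.py .490 -.213 .037 93.6
```

```text
time_s: 3.8
position: [0.4894, -0.2128, 0.0354]
tool_rot: [[0.0, -0.998, -0.063], [-0.0, -0.063, 0.998], [-1.0, -0.0, -0.0]]
ft_force: [0.3, -0.3, 2.4]
grip_width: 0.0236
t 3.8 pos [ 0.4894 -0.2128  0.0354] ang 93.62 shift [-0.0016 -0.0006 -0.0002] yaw rad 0.0004 F [ 0.3 -0.3  2.4] w 0.0236
```

Gripped at 23.6 mm (bar is 24). Lift and carry to above the board's lower half.

```bash
python3 go.py .4485 .1486 .175 106.4
```

```text
t 3.8 pos [ 0.4894 -0.2128  0.0354] ang 93.62 shift [-0.1397  0.018   0.3633] yaw rad -0.223 F [ 0.3 -0.3  2.4] w 0.0236
```

```bash
python3 -m jog '[[-1,-0.03,0,0,0],[-1,-0.06,0,0,0],[-1,-0.1,0,0,0],[-1,-0.14,0,0.02,0],[-1,-0.14,0.003,0.05,0],[-1,-0.14,0.005,0.09,-0.05],[-1,-0.14,0.007,0.13,-0.1],[-1,-0.14,0.01,0.17,-0.15],[-1,-0.14,0.012,0.21,-0.2],[-1,-0.14,0.014,0.25,-0.223],[-1,-0.14,0.016,0.29,-0.223],[-1,-0.14,0.018,0.32,-0.223],[-1,-0.14,0.018,0.345,-0.223],[-1,-0.14,0.018,0.363,-0.223],[-1,-0.14,0.018,0.363,-0.223],[-1,-0.14,0.018,0.363,-0.223],[-1,-0.14,0.018,0.363,-0.223]]' 20; python3 go.py .4485 .1486 .175 106.4
python3 - <<'E'
from h import *
for n in ['wrist','scene','top']: cv2.imwrite(f'pics/{n}2.png',env.get_image(n)[:,:,::-1])
a=cv2.imread('pics/scene2.png')[100:340,200:480]; b=cv2.imread('pics/top2.png')[100:340,120:400]
cv2.imwrite('pics/st2.png',cv2.resize(np.hstack([a,b]),None,fx=1.42,fy=1.42,interpolation=cv2.INTER_CUBIC))
E
```

```text
time_s: 5.5
position: [0.4484, 0.1477, 0.1752]
tool_rot: [[-0.0, -0.96, -0.282], [-0.0, -0.282, 0.96], [-1.0, 0.001, -0.0]]
ft_force: [0.2, -0.7, -1.8]
grip_width: 0.0235
t 5.5 pos [0.4484 0.1477 0.1752] ang 106.35 shift [ 0.0002 -0.0003  0.0009] yaw rad -0.0008 F [ 0.2 -0.7 -1.8] w 0.0235
```

View pics/wrist2.png

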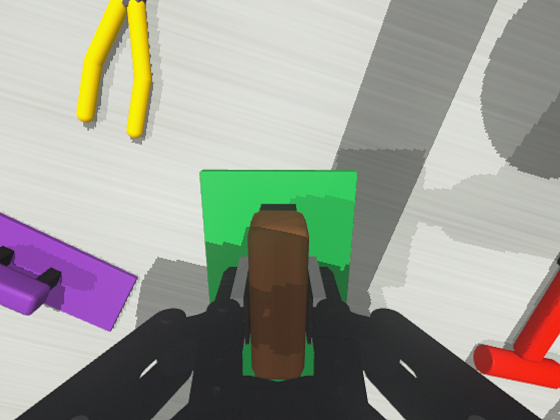

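View pics/st2.png

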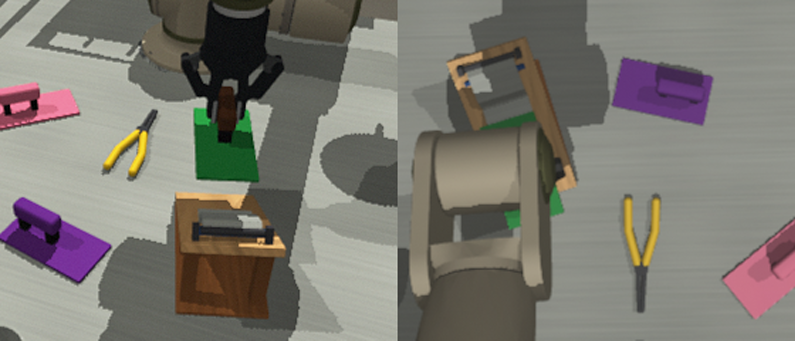

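The wrist view shows the float held by its handle, with its rear edge at row 170 and its axis square with the jaws. From the edge I'll compute how far the plate has drooped.

```bash
python3 - <<'E'
from h import *
from scipy.optimize import least_squares
m=env.camera_model('wrist'); s=env.observe()
R=s['tool_rot']; g=s['position']-R[:,0]*.005
# float frame at pitch th (front up positive) about jaw axis; unknown th, lateral dy, yaw, x offset, z offset
fx0=-R[:,1]; fy0=R[:,2]; fz0=-R[:,0]
uv=np.array([(200,170),(357,171)])
for seg in [((200,170),(357,171))]:
    o,d=ray('wrist',uv,m)
    def F(p):
        th,dy=p; X=np.cos(th)*fx0+np.sin(th)*fz0; Z=-np.sin(th)*fx0+np.cos(th)*fz0
        c=g+dy*fy0-.0016*0
        P=np.array([c-.048*X-.036*Z+sgn*.04*fy0 for sgn in (1,-1)])
        return P
    for flip in (1,-1):
        r=least_squares(lambda p:(proj('wrist',F(p)[::flip],m)-uv).ravel(),[0,0]); print(flip,np.degrees(r.x[0]),r.x[1],np.abs(r.fun).max())
E
```

```text
1 27.74885327698091 0.000517837670356894 147.28509318652783
-1 0.27854640575057854 0.00044993294093085667 0.781415843188995
```

No droop (pitch 0.3°, lateral 0.4 mm). Next I refine the board pose using the scene camera's corners too.

```bash
python3 - <<'E'
from h import *
a=cv2.imread('pics/scene0.png')[225:290,312:412]
cv2.imwrite('pics/c3.png',cv2.resize(a,None,fx=8,fy=8,interpolation=cv2.INTER_CUBIC))
E
```

```text
(no output)
```

View pics/c3.png

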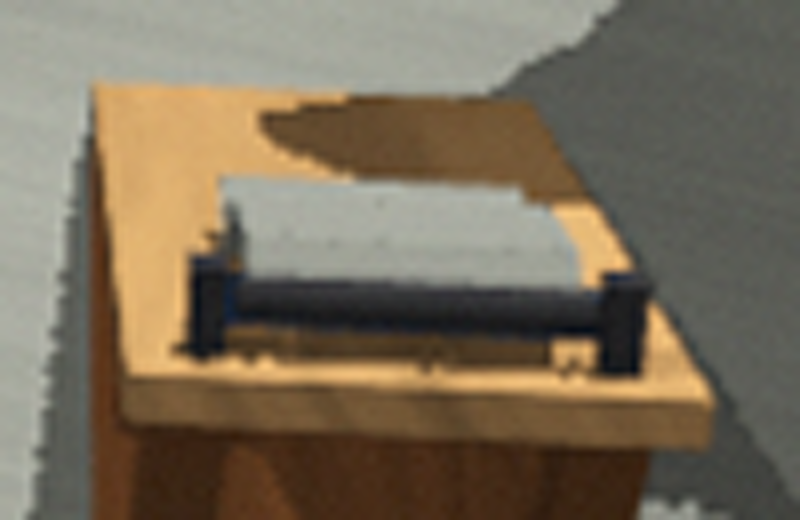

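```bash
python3 - <<'E'
from fit import *
sc=(np.array([(713,402),(124,375),(93,85),(535,100)],float)+.5)/8-.5+[312,225]
s=env.camera_model('scene')
for wt,ws in ((1,0),(0,1),(1,1)):
    b=least_squares(lambda p:np.r_[wt*(proj('top',B(p),m)-bd).ravel(),ws*(proj('scene',B(p),s)-sc).ravel()],[.54,.17,.28]); print(b.x.round(4),np.degrees(b.x[2]).round(2),b.fun.round(2))
# float same check with scene: plate near corners
E
```

```text
[0.5464 0.1773 0.2858] 16.37 [-0.3  -0.19 -0.23 -0.68  0.41  1.19  0.17 -0.26  0.   -0.    0.   -0.
  0.   -0.   -0.   -0.  ]
[0.5482 0.1771 0.2803] 16.06 [ 0.   -0.    0.   -0.    0.    0.   -0.   -0.    0.22  0.19 -0.07 -0.16
 -0.05 -0.32 -0.16  0.25]
[0.5471 0.1772 0.2827] 16.2 [-0.08 -0.71  0.03 -1.02  0.36  0.96  0.08 -0.64  0.51 -0.34  0.3  -0.55
 -0.   -0.6  -0.17 -0.12]
```

```bash
python3 go.py .4579 .1511 .1154 106.2; python3 - <<'E'
import numpy as np
for t in range(0,34,3):
    a=np.radians(t); r=-.102*np.cos(a)-.0404*np.sin(a); z=-.102*np.sin(a)+.0404*np.cos(a)
    print(t,'dx(down) %.4f dy(back) %.4f'%(-(z-.0404),-(r+.102)))
E
```

```text
t 5.65 pos [0.4485 0.1477 0.1753] ang 106.33 shift [ 0.0599 -0.01    0.0006] yaw rad 0.0023 F [-0.2  0.1 -0.9] w 0.0236
0 dx(down) -0.0000 dy(back) -0.0000
3 dx(down) 0.0054 dy(back) 0.0020
6 dx(down) 0.0109 dy(back) 0.0037
9 dx(down) 0.0165 dy(back) 0.0051
12 dx(down) 0.0221 dy(back) 0.0062
15 dx(down) 0.0278 dy(back) 0.0070
18 dx(down) 0.0335 dy(back) 0.0075
21 dx(down) 0.0392 dy(back) 0.0077
24 dx(down) 0.0450 dy(back) 0.0076
27 dx(down) 0.0507 dy(back) 0.0072
30 dx(down) 0.0564 dy(back) 0.0065
33 dx(down) 0.0621 dy(back) 0.0055
```

```bash
python3 -m jog '[[-1,0.02,-0.005,0.0005,0.0023],[-1,0.04,-0.01,0.0005,0.0023],[-1,0.05,-0.01,0.0005,0.0023],[-1,0.055,-0.01,0.0005,0.0023],[-1,0.0585,-0.01,0.0005,0.0023],[-1,0.0615,-0.01,0.0005,0.0023],[-1,0.0645,-0.01,0.0005,0.0023],[-1,0.0645,-0.01,0.0005,0.0023],[-1,0.0645,-0.01,0.0005,0.0023]]' 20; python3 go.py .4579 .1511 .1154 106.2
python3 - <<'E'
from h import *
a=env.get_image('scene')[:,:,::-1][130:340,270:470]
b=env.get_image('wrist')[:,:,::-1]
cv2.imwrite('pics/s3.png',cv2.resize(a,None,fx=2.8,fy=2.8,interpolation=cv2.INTER_CUBIC));cv2.imwrite('pics/w3.png',b)
E
```

```text
time_s: 6.55
position: [0.458, 0.1517, 0.111]
tool_rot: [[0.0, -0.96, -0.28], [0.0, -0.28, 0.96], [-1.0, -0.0, -0.0]]
ft_force: [-1.6, -0.5, 1.0]
grip_width: 0.0237
t 6.55 pos [0.458  0.1517 0.111 ] ang 106.27 shift [-0.0044  0.0002 -0.0006] yaw rad 0.0012 F [-1.6 -0.5  1. ] w 0.0237
```

View pics/s3.png

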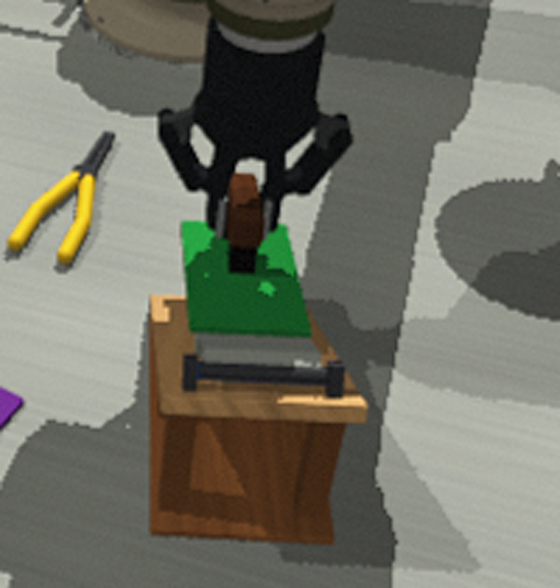

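View pics/w3.png

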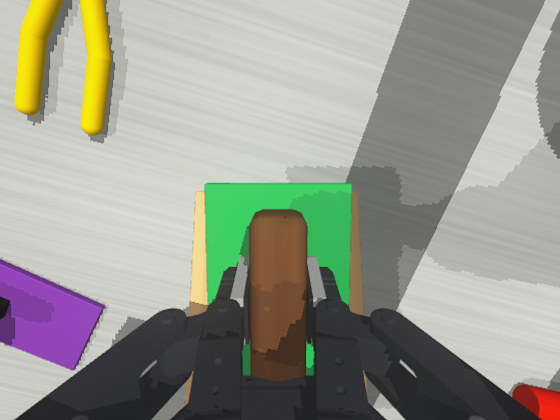

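Contact, with the plate already pivoting in the grip and board showing evenly on both sides. I continue the arc until the plate lies flat.

```bash
python3 -m jog '[[-1,0.003,0.002,0,0],[-1,0.0065,0.003,0,0],[-1,0.0095,0.004,0,0],[-1,0.012,0.005,0,0],[-1,0.015,0.0055,0,0],[-1,0.018,0.006,0,0],[-1,0.021,0.0065,0,0],[-1,0.0235,0.007,0,0],[-1,0.026,0.007,0,0],[-1,0.029,0.0075,0,0],[-1,0.032,0.0075,0,0],[-1,0.035,0.0075,0,0],[-1,0.038,0.0075,0,0],[-1,0.041,0.0075,0,0],[-1,0.044,0.007,0,0],[-1,0.044,0.007,0,0]]' 20; python3 go.py .4579 .1511 .0590 106.2
python3 - <<'E'
from h import *
a=env.get_image('scene')[:,:,::-1][130:340,270:470]
b=env.get_image('wrist')[:,:,::-1]
cv2.imwrite('pics/s4.png',cv2.resize(a,None,fx=2.8,fy=2.8,interpolation=cv2.INTER_CUBIC));cv2.imwrite('pics/w4.png',b)
E
```

```text
time_s: 8.25
position: [0.4507, 0.1497, 0.0662]
tool_rot: [[-0.002, -0.96, -0.28], [-0.0, -0.28, 0.96], [-1.0, 0.002, 0.0]]
ft_force: [-0.2, -0.9, -1.1]
grip_width: 0.0238
t 8.25 pos [0.4507 0.1497 0.0662] ang 106.27 shift [ 0.0072 -0.0073 -0.0007] yaw rad 0.0012 F [-0.2 -0.9 -1.1] w 0.0238
```

View pics/s4.png

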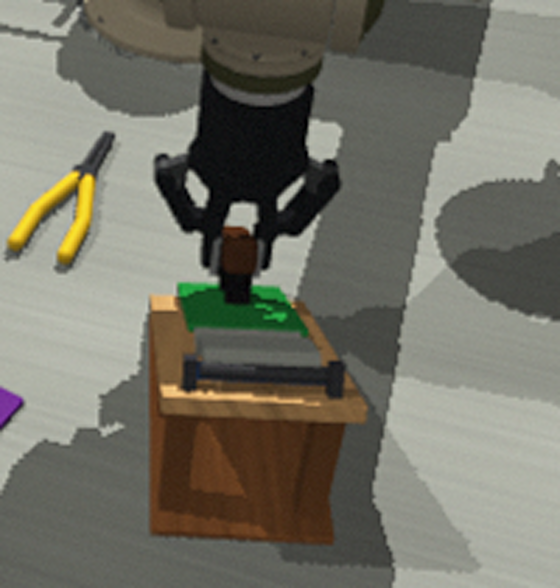

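View pics/w4.png

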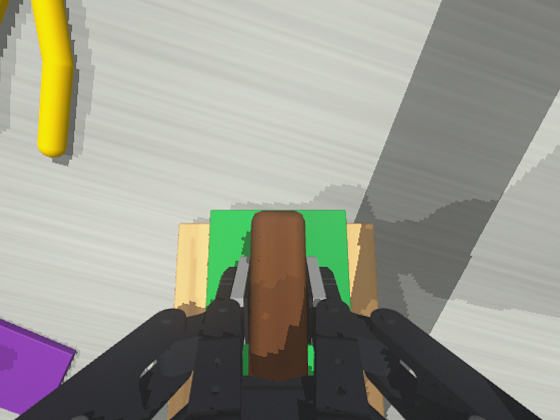

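```bash
cat > pitch.py <<'E'
import sys
from h import *
from scipy.optimize import least_squares
m=env.camera_model('wrist'); s=env.observe(); R=s['tool_rot']; g=s['position']-R[:,0]*.005
x0,y0,x1,y1=map(float,sys.argv[1:5]); uv=np.array([(x0,y0),(x1,y1)])
fx0=-R[:,1]; fy0=R[:,2]; fz0=-R[:,0]
def F(p):
    th,dy=p; X=np.cos(th)*fx0+np.sin(th)*fz0; Z=-np.sin(th)*fx0+np.cos(th)*fz0
    return np.array([g+dy*fy0-.048*X-.0345*Z+k*.04*fy0 for k in (-1,1)])
r=least_squares(lambda p:(proj('wrist',F(p),m)-uv).ravel(),[.4,0]); print('pitch',np.degrees(r.x[0]),'dy',r.x[1],r.fun.round(1)); print(F(r.x).mean(0))
E
python3 pitch.py 209.5 210 346.5 210
python3 -m jog '[[-1,0.003,-0.0002,-0.001,0],[-1,0.005,-0.0005,-0.001,0],[-1,0.007,-0.0008,-0.001,0],[-1,0.0085,-0.001,-0.001,0],[-1,0.0095,-0.001,-0.001,0],[-1,0.0095,-0.001,-0.001,0]]' 20; python3 go.py .4507 .1497 .0590 106.2
python3 - <<'E'
from h import *
b=env.get_image('wrist')[:,:,::-1]
cv2.imwrite('pics/w5.png',b)
E
```

```text
pitch 34.703592156528664 dy 0.00022809871417895817 [ 0.9 -0.2 -0.9 -0.1]
[0.4318616  0.14439348 0.01592588]
time_s: 8.95
position: [0.4537, 0.1492, 0.0602]
tool_rot: [[0.005, -0.96, -0.28], [0.0, -0.28, 0.96], [-1.0, -0.005, -0.001]]
ft_force: [-6.7, -0.4, 33.3]
grip_width: 0.0239
t 8.95 pos [0.4537 0.1492 0.0602] ang 106.27 shift [0.0011 0.0027 0.0014] yaw rad 0.0012 F [-6.7 -0.4 33.3] w 0.0239
```

View pics/w5.png

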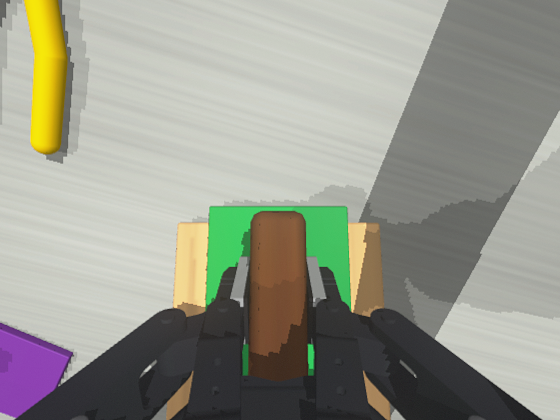

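Pressed flat: the grasp point is 40.5 mm above the board against 40.4 expected, so the front edge is at x ≈ +12 mm. I back off the pressure, then slide up the slope.

```bash
python3 -m jog '[[-1,-0.0015,0.001,0,0],[-1,-0.0025,0.001,0,0],[-1,-0.0025,0.001,0,0]]' 20; python3 go.py .4537 .1492 .0590 106.2; python3 - <<'E'
from h import *
cv2.imwrite('pics/w6.png',env.get_image('wrist')[150:320,150:420,::-1])
E
```

```text
time_s: 9.3
position: [0.4513, 0.1488, 0.0596]
tool_rot: [[-0.0, -0.96, -0.28], [-0.0, -0.28, 0.96], [-1.0, 0.0, 0.0]]
ft_force: [0.8, -0.4, -2.0]
grip_width: 0.0236
t 9.3 pos [0.4513 0.1488 0.0596] ang 106.27 shift [ 0.0006 -0.0024 -0.0002] yaw rad 0.0012 F [ 0.8 -0.4 -2. ] w 0.0236
```

View pics/w6.png

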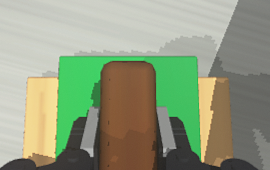

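```bash
python3 -m jog '[[-1,-0.0005,-0.003,0,0],[-1,-0.0016,-0.0048,0,0],[-1,-0.003,-0.007,0,0],[-1,-0.0041,-0.0092,0,0],[-1,-0.0053,-0.0113,0,0],[-1,-0.0066,-0.0135,0,0],[-1,-0.0078,-0.0157,0,0],[-1,-0.0091,-0.0178,0,0],[-1,-0.0103,-0.02,0,0],[-1,-0.0116,-0.0222,0,0],[-1,-0.0116,-0.0222,0,0]]' 20; cat > bc.py <<'E'
from h import *
s=env.observe(); R=s['tool_rot']; g=s['position']-R[:,0]*.005-np.array([.5475,.1772,.075]); y=np.radians(16.2)
r=g[0]*np.cos(y)+g[1]*np.sin(y); l=-g[0]*np.sin(y)+g[1]*np.cos(y)
print('t',round(s['time_s'],2),'board xyz mm of grasp',(1e3*np.array([r*.866+g[2]*.5,l,-r*.5+g[2]*.866])).round(1),'F',s['ft_force'].round(1))
E
python3 bc.py; python3 - <<'E'
from h import *
a=env.get_image('scene')[:,:,::-1][190:310,290:430]
cv2.imwrite('pics/s7.png',cv2.resize(a,None,fx=5,fy=5,interpolation=cv2.INTER_CUBIC));cv2.imwrite('pics/w7.png',env.get_image('wrist')[150:320,150:420,::-1])
E
```

```text
time_s: 10.45
position: [0.4701, 0.1547, 0.0704]
tool_rot: [[-0.008, -0.96, -0.28], [-0.001, -0.28, 0.96], [-1.0, 0.008, 0.001]]
ft_force: [-10.2, -3.3, -0.0]
grip_width: 0.024
t 10.45 board xyz mm of grasp [-69.5  -0.   40.7] F [-10.2  -3.3  -0. ]
```

View pics/s7.png

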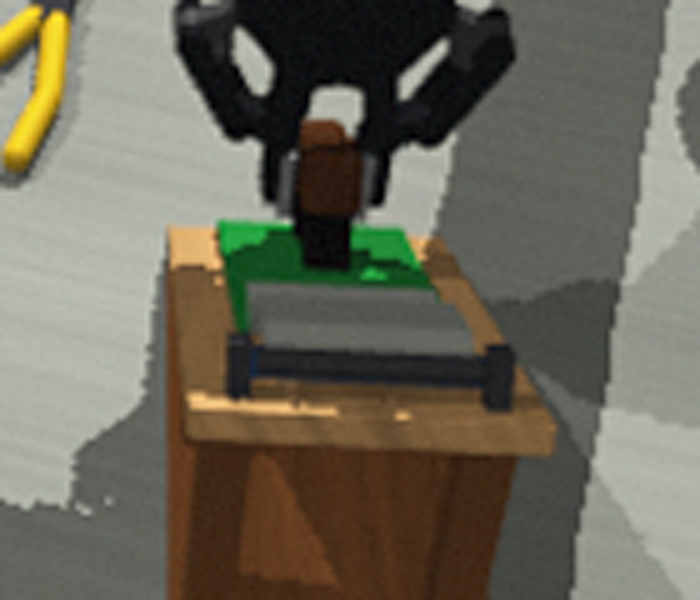

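View pics/w7.png

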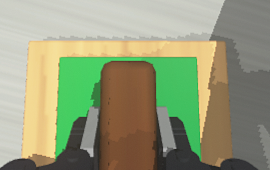

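```bash
python3 - <<'E'
from h import *
a=cv2.imread('pics/w7.png'); cv2.imwrite('pics/w7z.png',cv2.resize(a,None,fx=2.9,fy=2.9,interpolation=cv2.INTER_CUBIC))
E
```

```text
(no output)
```

View pics/w7z.png

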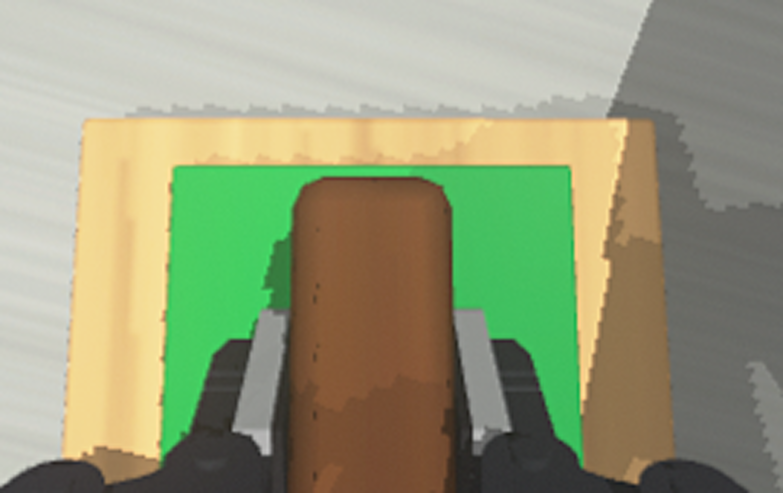

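The plate is straight, within about 1 mm of centre, and the edge is meeting the lip (10 N). I firm up the grip and continue under the clip.

```bash
python3 -m jog '[[-1,0,0,0,0],[-1,-0.0015,-0.0026,-0.0002,0],[-1,-0.003,-0.0052,-0.0003,0],[-1,-0.0045,-0.0078,-0.0004,0],[-1,-0.006,-0.0104,-0.0004,0],[-1,-0.0075,-0.013,-0.0004,0],[-1,-0.009,-0.0156,-0.0004,0],[-1,-0.0105,-0.0182,-0.0004,0],[-1,-0.012,-0.0208,-0.0004,0],[-1,-0.0135,-0.0234,-0.0004,0],[-1,-0.0135,-0.0234,-0.0004,0]]' 40; python3 bc.py; python3 - <<'E'
from h import *
a=env.get_image('scene')[:,:,::-1][190:310,290:430]
cv2.imwrite('pics/s8.png',cv2.resize(a,None,fx=4,fy=4,interpolation=cv2.INTER_CUBIC));cv2.imwrite('pics/w8.png',cv2.resize(env.get_image('wrist')[100:320,150:420,::-1],None,fx=2.7,fy=2.7))
E
```

```text
time_s: 11.65
position: [0.4933, 0.161, 0.0842]
tool_rot: [[-0.006, -0.96, -0.28], [-0.001, -0.28, 0.96], [-1.0, 0.006, 0.001]]
ft_force: [-9.5, -1.7, 2.5]
grip_width: 0.0233
t 11.65 board xyz mm of grasp [-41.8  -0.4  40.5] F [-9.5 -1.7  2.5]
```

View pics/s8.png

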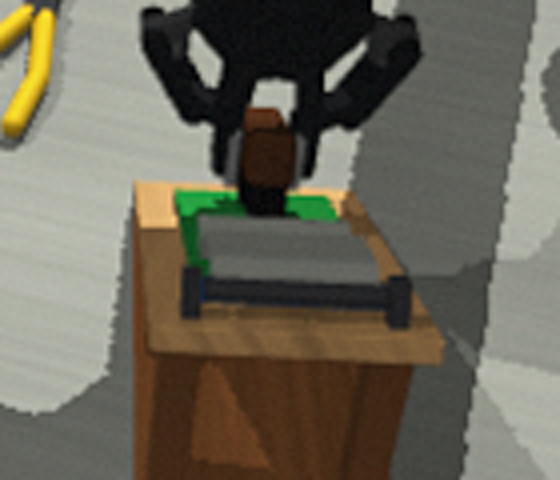

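View pics/w8.png

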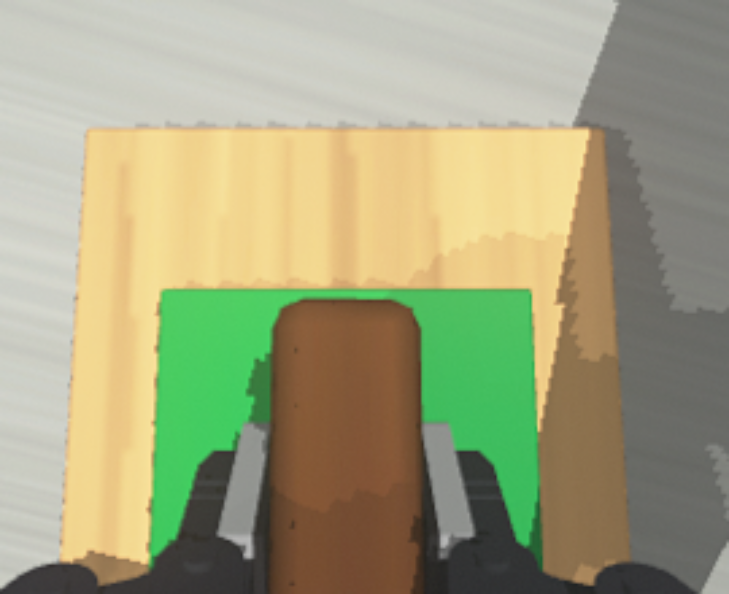

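The front edge is about 60 mm up, under the clip, straight and centred. Now the last ~25 mm, ending with a slow approach to the stop.

```bash
python3 -m jog '[[-1,-0.0015,-0.0026,0,0],[-1,-0.003,-0.0052,0,0],[-1,-0.0045,-0.0078,0,0],[-1,-0.006,-0.0104,0,0],[-1,-0.0075,-0.013,0,0],[-1,-0.009,-0.0156,0,0],[-1,-0.0105,-0.0182,0,0],[-1,-0.0115,-0.0199,0,0],[-1,-0.012,-0.0208,0,0],[-1,-0.012,-0.0208,0,0]]' 40; python3 bc.py; python3 -m jog '[[-1,-0.0003,-0.0006,0,0],[-1,-0.0006,-0.0012,0,0],[-1,-0.0006,-0.0012,0,0]]' 40; python3 bc.py
```

```text
time_s: 12.75
position: [0.5107, 0.1661, 0.0949]
tool_rot: [[-0.013, -0.96, -0.281], [-0.003, -0.281, 0.96], [-1.0, 0.013, 0.001]]
ft_force: [-19.5, -7.2, -2.0]
grip_width: 0.0237
t 12.75 board xyz mm of grasp [-20.8  -0.4  40.7] F [-19.5  -7.2  -2. ]
time_s: 13.05
position: [0.5107, 0.1661, 0.0951]
tool_rot: [[-0.016, -0.96, -0.281], [-0.004, -0.281, 0.96], [-1.0, 0.017, 0.001]]
ft_force: [-22.6, -9.5, -1.6]
grip_width: 0.0234
t 13.05 board xyz mm of grasp [-20.7  -0.4  40.9] F [-22.6  -9.5  -1.6]
```

Force rose from 10 to about 24 N with no further motion, so the edge has probably met the stop. I'll measure the rear edge's distance from the board's lower edge, which should be 60 mm.

```bash
cat > chk.py <<'E'
import sys
from fit import *
b0=np.array([.5475,.1772,np.radians(16.2)])
n=B(b0,[(0,0,1)])[0]-B(b0,[(0,0,0)])[0]; ex=B(b0,[(1,0,0)])[0]-B(b0,[(0,0,0)])[0]; ey=B(b0,[(0,1,0)])[0]-B(b0,[(0,0,0)])[0]
def onb(cam,uv,h):
    o,d=ray(cam,uv); p0=B(b0,[(0,0,h)])[0]
    P=o+d*(((p0-o)@n)/(d@n))[:,None]; q=P-B(b0,[(0,0,0)])[0]
    return (1e3*np.c_[q@ex,q@ey]).round(1)
E
python3 - <<'E'
from h import *
a=env.get_image('wrist')[:,:,::-1]; cv2.imwrite('pics/w9f.png',a)
cv2.imwrite('pics/w9.png',cv2.resize(a[60:280,150:420],None,fx=2.7,fy=2.7,interpolation=cv2.INTER_CUBIC))
E
```

```text
(no output)
```

View pics/w9.png

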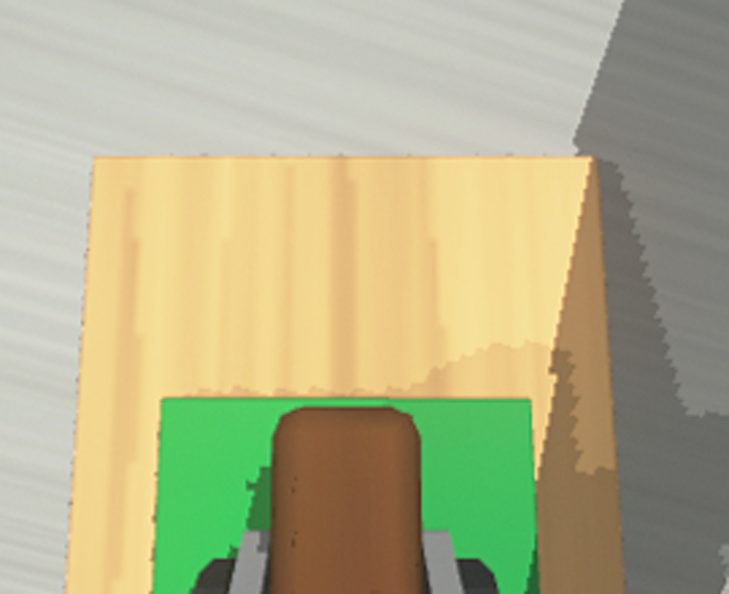

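```bash
python3 - <<'E'
from chk import *
g=lambda c:(np.array(c,float)+.5)/2.7-.5+[150,60]
print('board low',onb('wrist',g([(94,157),(593,157)]),0)); print('rear',onb('wrist',g([(161,398),(530,398)]),.006)); print('board sides at row 398',onb('wrist',g([(78,398),(612,398)]),0))
E
```

```text
board low [[-126.9  -60. ]
 [-127.2   58.3]]
rear [[-67.4 -40.3]
 [-67.5  39.6]]
board sides at row 398 [[-68.6 -60.1]
 [-68.8  59.3]]
```

At the stop: the rear edge is 59.6 mm from the board's lower edge (60 expected), centred within 0.5 mm and straight. I ease the push and release.

```bash
python3 -m jog '[[-1,0.0006,0.001,0,0],[-1,0.001,0.0017,0,0],[-1,0.001,0.0017,0,0]]' 20; python3 bc.py;  python3 -m jog '[[-0.1,0,0,0,0],[-0.1,0,0,0,0],[0.3,0,0,0,0],[0.3,0,0,0,0],[0.3,0,0,0,0],[0.3,0,0,0,0],[0.3,0,0,0,0]]'; python3 bc.py; python3 - <<'E'
from h import *
a=env.get_image('wrist')[:,:,::-1]
cv2.imwrite('pics/w10.png',cv2.resize(a[60:280,150:420],None,fx=2.7,fy=2.7,interpolation=cv2.INTER_CUBIC))
E
```

```text
time_s: 13.4
position: [0.5107, 0.1661, 0.0947]
tool_rot: [[-0.012, -0.96, -0.281], [-0.002, -0.281, 0.96], [-1.0, 0.012, 0.001]]
ft_force: [-16.0, -6.1, -0.9]
grip_width: 0.0234
t 13.4 board xyz mm of grasp [-20.9  -0.4  40.6] F [-16.   -6.1  -0.9]
time_s: 14.1
position: [0.5149, 0.1669, 0.0965]
tool_rot: [[0.0, -0.96, -0.28], [0.0, -0.28, 0.96], [-1.0, -0.0, -0.0]]
ft_force: [0.5, 0.0, -0.1]
grip_width: 0.0559
t 14.1 board xyz mm of grasp [-16.4  -0.8  40.1] F [ 0.5  0.  -0.1]
```

View pics/w10.png

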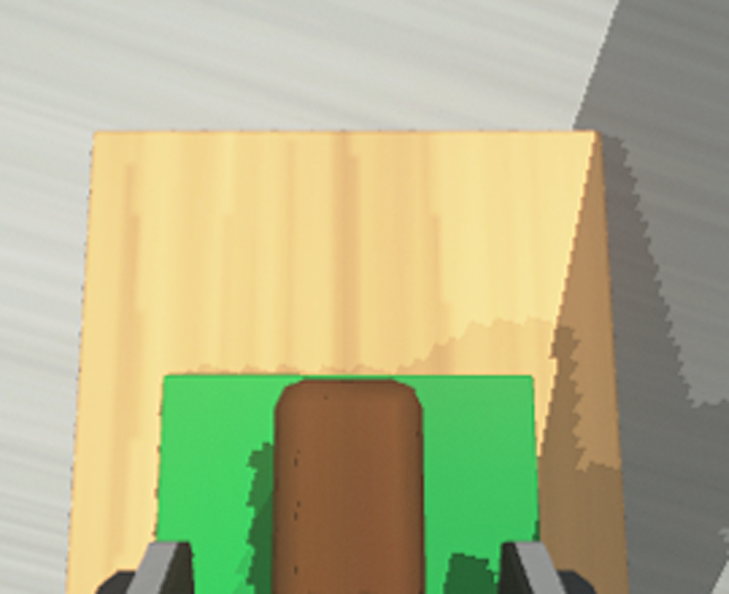

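Released, with the float unmoved. The rear edge is at row 376 and the board edge at row 131. Retreating straight up.

```bash
python3 -m jog '[[0.3,-0.01,0.003,0,0],[0.3,-0.025,0.01,0,0],[0.3,-0.05,0.02,0,0],[0.3,-0.09,0.04,0,0],[0.3,-0.13,0.07,0,0],[0.3,-0.16,0.12,0,0],[0.3,-0.16,0.16,0,0],[0.3,-0.16,0.16,0,0],[0.3,-0.16,0.16,0,0]]';python3 bc.py; python3 - <<'E'
from chk import *
g=lambda c:(np.array(c,float)+.5)/2.7-.5+[150,60]
for n in ['wrist','scene','top']: cv2.imwrite(f'pics/{n}11.png',env.get_image(n)[:,:,::-1])
a=cv2.imread('pics/scene11.png')
cv2.imwrite('pics/s11z.png',cv2.resize(a[190:320,290:430],None,fx=4.5,fy=4.5,interpolation=cv2.INTER_CUBIC))
E
```

```text
time_s: 15.05
position: [0.3605, 0.1219, 0.258]
tool_rot: [[0.003, -0.96, -0.28], [0.0, -0.28, 0.96], [-1.0, -0.003, -0.001]]
ft_force: [0.4, 0.3, -0.7]
grip_width: 0.0555
t 15.05 board xyz mm of grasp [-74.9  -0.9 260.3] F [ 0.4  0.3 -0.7]
```

View pics/wrist11.png

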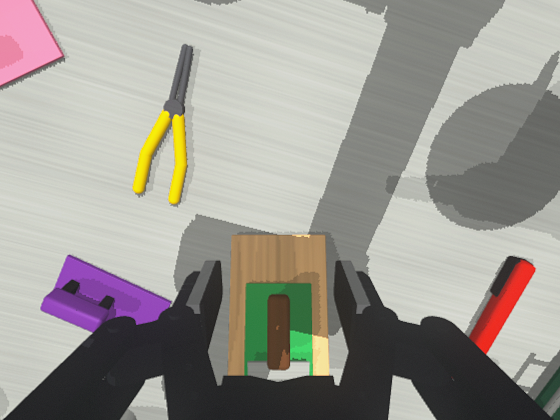

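View pics/s11z.png

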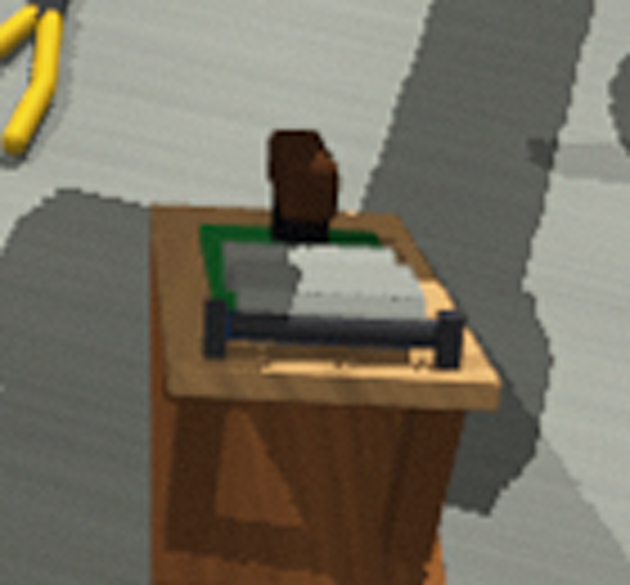

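View pics/top11.png

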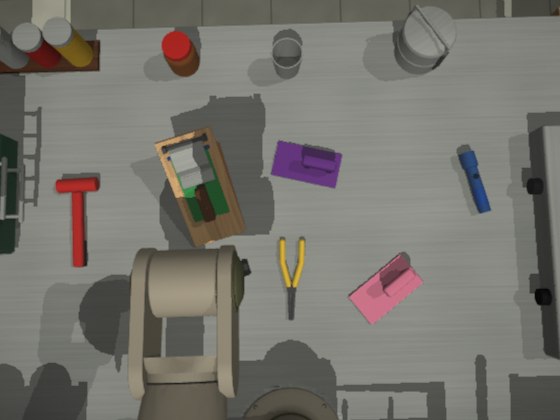

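```bash
python3 - <<'E'
from chk import *
a=cv2.imread('pics/wrist11.png')
hsv=cv2.cvtColor(a,cv2.COLOR_BGR2HSV); M=cv2.inRange(hsv,(45,100,40),(75,255,255)); M[:,:220]=0;M[:,345:]=0
ys,xs=np.where(M); 
for r in (288,310,330): 
    x=np.where(M[r])[0]; print(r,x.min(),x.max())
r0=[np.where(M[:,c])[0].min() for c in (250,255,260,300,305,308)]; print(r0)
y=np.median(r0)-.5
print(onb('wrist',[(246,y),(311,y)],.006), onb('wrist',[(232,235),(327,235)],0))
A=cv2.imread('pics/top0.png').astype(int);T=cv2.imread('pics/top11.png').astype(int)
for n,(x0,y0,x1,y1) in dict(purple=(272,140,342,188),pink=(348,255,424,325),pliers=(278,237,306,320),blue=(458,150,490,213),cup=(272,38,304,76)).items(): print(n,np.abs(A-T)[y0:y1,x0:x1].mean().round(1))
E
```

```text
288 246 310
310 246 311
330 245 311
[np.int64(283), np.int64(283), np.int64(283), np.int64(283), np.int64(283), np.int64(284)]
[[-67.7 -39.5]
 [-67.8  39.6]] [[-126.1  -58.9]
 [-126.2   61.6]]
purple 1.8
pink 2.7
pliers 2.2
blue 2.1
cup 1.9
```

One more check: I recompute the just-released picture with the camera pose of that moment.

```bash
python3 - <<'E'
from chk import *
import chk,h
m=env.camera_model('wrist'); s=env.observe(); 
m2=dict(m); R=s['tool_rot']; R2=np.array([[0,-.96,-.28],[0,-.28,.96],[-1,0,0]]); 
m2['orientation']=R2@R.T@np.array(m['orientation']); m2['origin']=np.array([.5149,.1669,.0965])+R2@R.T@(np.array(m['origin'])-s['position'])
def onb2(uv,hh):
    o,d=ray('wrist',uv,m2); p0=B(b0,[(0,0,hh)])[0]; P=o+d*(((p0-o)@n)/(d@n))[:,None]; q=P-B(b0,[(0,0,0)])[0]; return (1e3*np.c_[q@ex,q@ey]).round(1)
g=lambda c:(np.array(c,float)+.5)/2.7-.5+[150,60]
print(onb2(g([(94,131),(595,131)]),0),onb2(g([(163,376),(532,376)]),.006))
a=cv2.imread('pics/wrist11.png'); 
cv2.imwrite('pics/w11z.png',cv2.resize(a[225:385,215:345],None,fx=3.7,fy=3.7,interpolation=cv2.INTER_CUBIC))
E
```

```text
[[-127.2  -60.1]
 [-127.3   57.9]] [[-67.  -40.1]
 [-67.1  39.4]]
```

View pics/w11z.png

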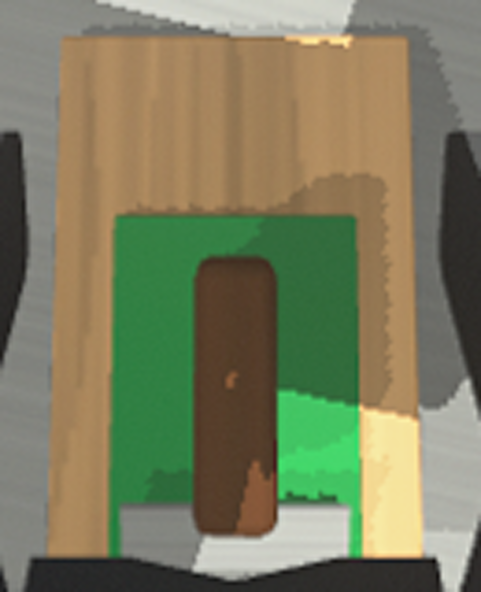

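```bash
python3 -m jog '[[0.3,0.02,-0.02,0,0],[0.3,0.04,-0.05,0,0],[0.3,0.06,-0.08,0,0],[0.3,0.06,-0.08,0,0],[0.3,0.06,-0.08,0,0],[0.3,0.06,-0.08,0,0]]';python3 bc.py; python3 - <<'E'
from h import *
a=env.get_image('wrist')[:,:,::-1]; cv2.imwrite('pics/w12f.png',a)
cv2.imwrite('pics/w12.png',cv2.resize(a[140:360,190:370],None,fx=2.7,fy=2.7,interpolation=cv2.INTER_CUBIC))
E
```

```text
time_s: 15.8
position: [0.4378, 0.1445, 0.1968]
tool_rot: [[0.0, -0.96, -0.28], [0.0, -0.28, 0.96], [-1.0, -0.0, -0.0]]
ft_force: [0.5, 0.3, -0.2]
grip_width: 0.0555
t 15.8 board xyz mm of grasp [-35.7  -0.8 167.1] F [ 0.5  0.3 -0.2]
```

View pics/w12.png

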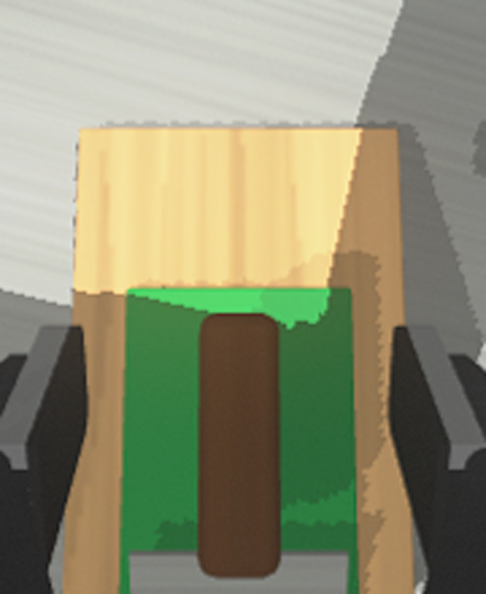

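```bash
python3 - <<'E'
from chk import *
g=lambda c:(np.array(c,float)+.5)/2.7-.5+[190,140]
print(onb('wrist',g([(79,128),(398,128)]),0),onb('wrist',g([(127,288.5),(351,288.5)]),.006))
env.close_job()
E
```

```text
[[-126.8  -60.4]
 [-127.    59.3]] [[-66.6 -40.1]
 [-66.7  39.5]]
the job is handed in; nothing more can be done
```

The green float is put away on the rack. It lies flat and straight, with its front edge under the clip and up against the stop bar, and the gripper has let go. I handed the job in at about 16 s.

**How it went:** I gripped the green float by its handle and lowered its front edge onto the bare part of the board. The tool can only point straight down, so the board itself tilted the float flat by pivoting it in a light grip. I then slid it up the slope so the edge lifted the clip. It stopped moving when the push force rose from about 10 N to about 24 N.

**Last checks, after letting go:**
- **Position:** the rear edge is 60.2 mm above the board's lower end; 60 mm means it is against the stop.
- **Centring:** the plate is within about 0.5 mm of the centre line, and both rear corners read the same to 0.1 mm, so it is straight.
- **Clip:** the pictures show the clip over the plate. I had no reading of the clip's angle. By its measured path the gripper stayed clear of the clip.
- **Other things:** the purple and pink floats, pliers, blue tool and cup look unmoved in the before and after pictures.

**What disagreed or fell short:**
- **Arm reading at the stop:** the arm placed the handle about 4 mm short of where it should be. I trusted the camera, because the grip can shift along the handle.
- **Farther picture:** one picture from farther away read 58.4 mm instead of 60 mm, which is about one pixel.
- **Brief press:** while pressing the float flat, the wrist force reached about 33 N for a moment, under the limits.

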